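# Fit the post of the loupe stand into its base

## Robot

A 7-joint arm with a two-finger parallel gripper is mounted at the origin on a cart in front of the work surface, level with it; the furniture and walls round the work are solid. World frame = base frame: x ahead of the robot, y to its left, z up, the work surface at z = 0. Lengths are in mm, angles in rad, forces in N, time in s.
With the tool pointing down it reaches from about 400 to 900 mm from the base axis. Payload 5.6 kg.
Tool frame: the origin (TCP) lies midway between the tips of the shut fingers; the grasp point (between the pads) lies 19 mm behind it; z points along the fingers, y is the line along which they close (so a half turn about z gives the same grasp; the last joint's range is limited). The gripper opens to 92 mm and grips with 3 to 60 N. Pads are 20 mm wide; open, the fingers measure 128 mm over their backs; the gripper's body (75 mm by 189 mm) begins 69 mm behind the grasp point.
Start: joints at [-1.241, 0.468, -0.012, 1.603, 0.006, 1.071, -0.056], TCP at [236.787, 605.344, 214.592] pointing down, gripper open.
Joint ranges: [-2.53, 2.53], [-0.31, 2.02], [-1.57, 1.55], [0.28, 2.44], [-1.29, 4.43], [0.15, 1.84], [-2.92, 2.92]. Speed limits (rad/s): [2.57, 2.57, 3.14, 3.14, 3.14, 3.14, 3.14].

## Interface

Orientations are given as a rotation vector (axis times angle).
In Python, from cell import robot, grip, kin, viewer gives the robot as it stands. Calls block until the motion is done:
- robot.movep(position, orientation): joint-space move of the TCP to a pose.
- robot.servo_line(position, feed=150, rotation=None): straight line of the TCP; rotation=None keeps the orientation; feed is the mean speed in mm/s.
- robot.goto_joints(angles): joint-space move.
- grip(opening, newtons=None): opening from 0.0 (shut) to 1.0 (fully open); newtons is the grip in N (None keeps the last); returns when the fingers have stopped.
- robot.hold(seconds).
- kin.ik(position, orientation): joint angles nearest the present ones, or None.
- robot.observe(): the state.
- viewer.read_camera(name): name is "scene" or "top"; returns the picture (480x640x3 uint8, red, green, blue); there is no depth.
- viewer.camera_info(name): a dict with "camera_matrix" (3x3 intrinsics, pixels), "R" (3x3) and "t" (3): a world point X has camera coordinates R X + t. Camera axes: x right, y down, z forward; pixel columns grow to the right and rows downward; lengths in mm; the calibration is good to about 2 mm. A picture is of the moment at which its call begins. camera_info takes no time and is no camera call.
A pose or a line that the arm cannot do raises robot.IKError and nothing moves.
- robot.job_done(): hands the job in; it is judged then, once.
Trained networks look in the newest picture that a camera, given by its name, has taken for a name from the list of things; names that differ only in an ending like _2 or _b are one class to them, and where a whole thing is asked for, a point or a joint stands for the part that bears it (a point fixed in the world has none). Each returns a list of dicts, best first, with "confidence" (0 to 1); they miss things now and then, are a little off and sometimes report something else, mostly with a low value. They report only what shows in the picture. A call takes as long as a camera call. They do not tell look-alikes from the thing itself.
- viewer.silhouettes(name, camera): "mask" (480x640 bool, what is visible of it).
- viewer.pinpoint(name, camera): "at" ([x, y, z] in mm, in the coordinates of the camera as it stood for that picture, good to about 4 mm: a listed point, or the origin of a listed thing).
The state is a dict: "t": time; "joints": joint angles; "joint_velocities": joint speeds; "joint_torque": joint torques, N m; "tcp_pos": TCP position; "tcp_rot": TCP orientation; "contact_force": force on the tool from outside, world axes, zero at the start; "wrist_torque": the same for the moment, N m; "grip_width": opening from 0.0 (shut) to 1.0 (fully open); "grip_force": force on a finger pad.
Only numpy, scipy, OpenCV 4.12 (cv2) and the standard library are available. Lean on these libraries where they do the work, as an engineer would, in place of code of your own. Each camera call takes 0.05 s, during which the arm holds its last target. There are 200 camera calls.

## Task

Put the loupe stand together: lift the post out of its wooden block, feel for the hole in the plate of the grey base with the post's foot under a light touch (the hole is some millimetres off the middle of the base), and press the post straight down, without ramming it, until its collar lies flat on the plate. Let go of it standing upright, and leave the other things on the desk where they are.

Things in the scene. Friction and masses are not known exactly. Their poses are not given: they have to be found in the camera images.
- post_head (a point): Centre of the head of the loose post (0.1 to 0.2 kg), where it is grasped. The head is a black block 56 mm long along its x, 16 mm thick along its y, 32 mm high (z, up), with a 3 mm lug on top at each end. On the axis below it follow a 12 mm thick round stem, the collar and the foot. At the start the post stands upright in the block, its collar resting on the block's top.
- post_foot (a point): Centre of the flat lower end of the post's foot, 78 mm below post_head on the post's axis (z, up). The foot is a plain round steel pin of 14 mm diameter and 26 mm length with sharp edges; above it is the collar, 30 mm in diameter and 6 mm high, its underside 26 mm above this point.
- block: Wooden parking block, 80 x 60 x 32 mm (x, y, z), fixed to the desk; origin at the centre of its underside. A wide hole of 20 mm diameter in its middle holds the post's foot loosely.
- base: Weighted grey base of the loupe stand, 110 x 100 mm (x, y), fixed to the desk; origin at the centre of its underside, z up. On it lies a round aluminium plate, 68 mm across, its flat upper face 40 mm above the desk, with one round blind hole of 15.5 mm diameter, unchamfered, in its centre. The plate is screwed down firmly, off the middle of the base by 2.5 to 5.5 mm in any direction.
- plate_middle (a point): Middle of the base, at the height of the plate's face: the hole's centre lies 2.5 to 5.5 mm from it, in an unknown direction. 14 mm down the hole a rubber stopper slides stiffly: about 6 N pushes it on, and it stays where it is pushed. The foot is 26 mm deep when the collar meets the plate, the stopper then having 2 mm of travel left.
- round_case: Bystander: small round dark red case, 60 x 56 x 25 mm, loose; origin under its centre.
- stapler: Bystander: stapler, 38 x 142 x 43 mm, long axis its y, loose; origin under its centre.
- otoscope: Bystander: black otoscope lying down, 62 x 149 x 32 mm, long axis its y, loose; origin under its centre.
Not all that is in view belongs to the job. Of the things that look like the block, the middle-sized one is meant. Leave any turquoise look-alike of the part that bears post_head alone.

How it is judged (in metres and radians):
On the way, in this order (a step that is already met when the one before it is completed fails the run):
1. the post is lifted clear of its block (z of post_foot in the frame of block above 0.036 m and contact force between post and block below 0.1 N and contact force between the fingers and post above 1 N), for 0.1 s.
2. the foot has found the hole (at least 5 mm in) (z of post_foot in the frame of base below 0.035 m and horizontal distance between post_foot and plate_middle below 0.009 m), for 0.1 s.
At the end, for the whole second after the job is handed in: the post stands upright (within 0.06 rad) in the hole of the base with its collar down on the plate (foot at least 24 of its 26 mm deep), released and at rest (z of post_foot in the frame of base below 0.016 m and horizontal distance between post_foot and plate_middle below 0.009 m and angle between post_foot's own z axis and vertical below 0.06 rad and contact force between the fingers and post below 0.1 N and linear speed of post below 0.01 m/s); the robot touches nothing.
It fails at once if the post is pressed or rammed against the base with more than 40 N (contact force between post and base above 40 N).
It fails at once if the round case, the stapler or the otoscope is moved more than 15 mm (distance of any of round_case, stapler, otoscope from where it was at the start of the episode above 0.015 m).
It also fails if it takes over 72 s, if anything falls off the work surface, if the arm or the gripper's body presses on something with over 40 N, if the wrist force passes 120 N, or if a joint passes its speed limit or range.

## Working session

There is one attempt and no reset: what is moved stays moved. The work goes in short steps, each a Python script; the robot and the scene stay as the last script left them, time stands still between calls to the robot, and variables do not carry over. Pictures are saved under pics/ and viewed, at most 10 in all, crops included, and the job is handed in when it is done.

```bash
mkdir -p pics; ls; cat > h.py <<'E'
import numpy as np, cv2
from cell import robot, grip, kin, viewer
def world(at,cam):
    c=viewer.camera_info(cam); return np.array(c["R"]).T@(np.array(at)-np.array(c["t"]))
def pix(X,cam):
    c=viewer.camera_info(cam); p=np.array(c["camera_matrix"])@(np.array(c["R"])@np.array(X)+np.array(c["t"])); return p[:2]/p[2]
E
python3 - <<'E'
from h import *
np.set_printoptions(precision=1,suppress=True)
ims=[]
for c in ("scene","top"):
    im=viewer.read_camera(c); cv2.imwrite(f"pics/{c}0.png",im[:,:,::-1])
    for n in ("post_head","post_foot","block","base","plate_middle","round_case","stapler","otoscope"):
        for d in viewer.pinpoint(n,c):
            w=world(d["at"],c); print(c,n,round(d["confidence"],2),w,pix(w,c))
print(robot.observe())
E
```

```text
pics
scene post_head 0.97 [346.   98.3  79.5] [246.5 237.2]
scene post_head 0.76 [469.3 131.3  82.2] [286.4 205.7]
scene post_foot 0.65 [342.8  95.4   0.9] [249.8 267.1]
scene post_foot 0.61 [471.2 133.    7. ] [288.5 231.8]
scene block 0.85 [583.2 187.6  -2.4] [312.8 205.5]
scene block 0.82 [466.2 135.2  -2.2] [286.3 235.4]
scene block 0.73 [344.1 231.5   3.5] [217.6 234.4]
scene block 0.22 [ 426.9 -357.1   -2.1] [439.  389.3]
scene base 0.58 [ 489.2 -192.2    0.2] [395.8 313.5]
scene plate_middle 0.65 [ 490.4 -191.5   38.5] [397.6 299.1]
scene round_case 0.55 [487.   12.9   1.3] [327.4 258.2]
scene stapler 0.8 [474.5 356.5  -1.9] [238.  191.1]
scene stapler 0.2 [472.9 132.6   2.7] [289.2 233.1]
top post_head 0.96 [465.6 135.3  82.6] [261.4 231.8]
top post_head 0.77 [349.6  96.8  81.8] [277.6 289.7]
top post_head 0.26 [462.6 136.2   6.8] [265.3 240.9]
top post_foot 0.91 [462.4 132.9   5.5] [266.9 241.1]
top post_foot 0.71 [ 485.4 -187.4   -0.6] [413.7 236. ]
top block 0.94 [464.  131.2  -4.4] [268.2 241.3]
top block 0.85 [342.3 227.2   0.8] [220.  295.2]
top block 0.79 [574.5 188.7   5.4] [244.6 191. ]
top block 0.45 [485.3  18.3  -4.5] [319.9 233.5]
top base 0.75 [ 486.8 -190.1   -3.3] [414.8 235.7]
top base 0.56 [462.8 130.5   6.5] [267.9 240.9]
top plate_middle 0.89 [ 485.3 -188.8   42.8] [418.  231.7]
top round_case 0.94 [487.8  13.   -3.4] [322.4 232.3]
top stapler 0.9 [473.1 356.9   3.5] [165.  233.3]
top otoscope 0.67 [ 422.5 -359.4    3.2] [494.  266.6]
{'t': 0.9, 'joints': array([-1.2,  0.5, -0. ,  1.6,  0. ,  1.1, -0.1]), 'joint_velocities': array([-0., -0.,  0., -0., -0., -0.,  0.]), 'joint_torque': array([ -0. , -52. ,  -0. , -24.4,  -0.1,   0. ,   0. ]), 'tcp_pos': array([236.8, 605.3, 214.6]), 'tcp_rot': array([0.6, 3.1, 0. ]), 'contact_force': array([-0.2, -0.3, -0. ]), 'wrist_torque': array([ 0.1, -0.1, -0. ]), 'grip_force': 0.0, 'grip_width': 1.001209832998178}
```

```bash
python3 - <<'E'
import cv2
im=cv2.imread("pics/top0.png")[170:320,190:340]; im2=cv2.imread("pics/scene0.png")[150:300,190:340]
cv2.imwrite("pics/c.png",cv2.resize(cv2.hconcat([im,im2]),(800,400),interpolation=cv2.INTER_CUBIC))
E
```

```text
(no output)
```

View pics/c.png

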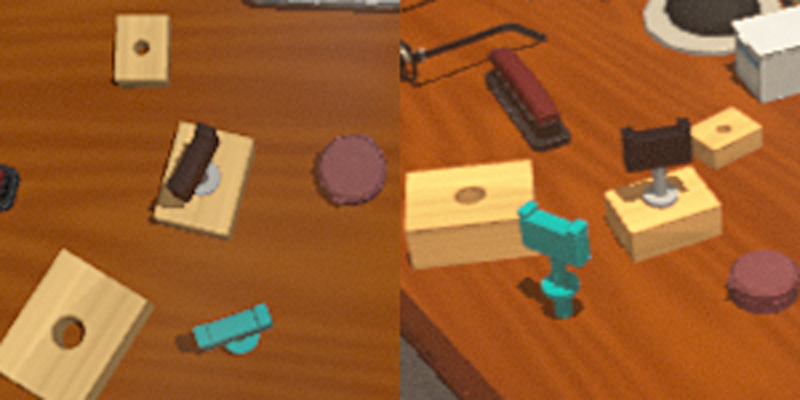

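View pics/top0.png

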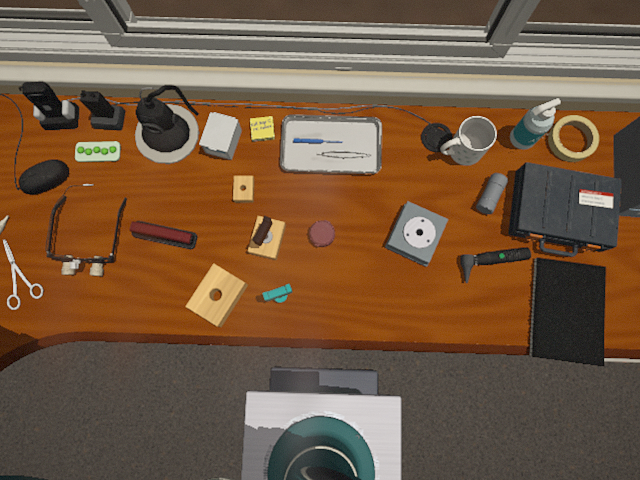

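View pics/scene0.png

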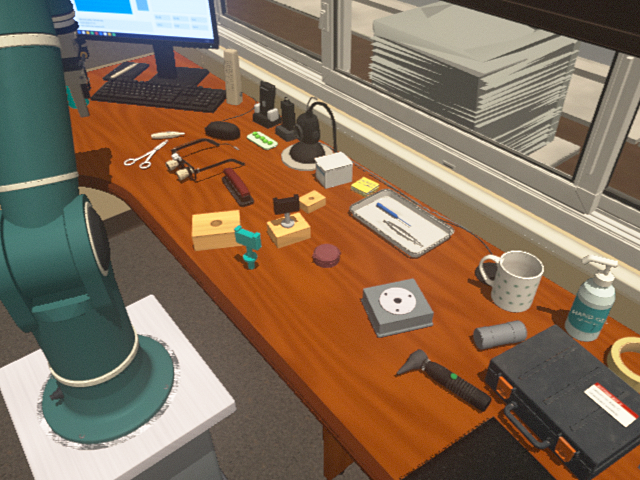

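Top view: the three blocks are at (243,188) small, (266,238) middle and (216,295) large. The middle one carries the black post, with its head at about (262,232), so it is the one meant. The turquoise look-alike at (278,292) stays put. The plate shows at (420,232) in top and (397,299) in scene. Next I'll fit the head's yaw and position, and the plate centre.

```bash
cat >> h.py <<'E'
from scipy.optimize import minimize
def boxmask(x,y,z,yaw,cam,S=4):
    c,s=np.cos(yaw),np.sin(yaw); P=[]
    for a in(-28,28):
        for b in(-8,8):
            for h in(-16,19): P.append(pix([x+c*a-s*b,y+s*a+c*b,z+h],cam))
    hull=cv2.convexHull((np.array(P)*S+S/2-.5).astype(np.float32)*16)
    m=np.zeros((480*S,640*S),np.uint8); cv2.fillConvexPoly(m,hull.astype(np.int32),255,shift=4)
    return cv2.resize(m,(640,480),interpolation=cv2.INTER_AREA)/255.
def dark(im,c,r=22,th=62):
    g=im.max(2); m=np.zeros(g.shape); u,v=map(int,c); m[v-r:v+r,u-r:u+r]=(g<th)[v-r:v+r,u-r:u+r]; return m
def fithead(ims,x0,z,cams=("top","scene"),th=62):
    ms={c:dark(ims[c],pix([x0[0],x0[1],z],c),th=th) for c in cams}
    def f(p): return sum(np.abs(boxmask(p[0],p[1],z,p[2],c)-ms[c]).sum() for c in cams)
    best=min((minimize(f,[x0[0],x0[1],t],method="Nelder-Mead",options=dict(initial_simplex=[[x0[0],x0[1],t],[x0[0]+6,x0[1],t],[x0[0],x0[1]+6,t],[x0[0],x0[1],t+.3]])) for t in x0[2]),key=lambda r:r.fun)
    return best.x,best.fun,[m.sum() for m in ms.values()]
def onplane(uv,z,cam):
    c=viewer.camera_info(cam);R=np.array(c["R"]);t=np.array(c["t"]);o=-R.T@t
    d=R.T@np.linalg.inv(c["camera_matrix"])@np.array([*uv,1.]); return o+d*(z-o[2])/d[2]
E
python3 - <<'E'
from h import *
np.set_printoptions(precision=2,suppress=True)
ims={c:cv2.imread(f"pics/{c}0.png")[:,:,::-1] for c in("top","scene")}
ts=np.arange(0,3.1,.4)
for cams in (("top",),("scene",),("top","scene")):
    for th in(60,75): print(cams,th,*fithead(ims,[467,133.5,ts],84,cams,th))
for c in ims:
    u,v=map(int,pix([487,-190,40],c)); g=cv2.cvtColor(np.ascontiguousarray(ims[c]),cv2.COLOR_RGB2GRAY)
    m=np.zeros_like(g); m[v-22:v+22,u-26:u+26]=(g>185)[v-22:v+22,u-26:u+26]
    n,l,st,_=cv2.connectedComponentsWithStats(m); k=1+st[1:,4].argmax()
    cn=cv2.findContours((l==k).astype(np.uint8),cv2.RETR_EXTERNAL,cv2.CHAIN_APPROX_NONE)[0][0]
    W=np.array([onplane(p[0],40,c)[:2] for p in cv2.convexHull(cn)]).astype(np.float32)
    e=cv2.fitEllipse(W); print(c,"plate",e,st[k])
    for i,d in enumerate(viewer.silhouettes("base",c)[:1]):
        mm=d["mask"]; print("base rect",cv2.minAreaRect(np.argwhere(mm)[:,::-1].astype(np.float32)))
    x=pix([487,-190,40],c).astype(int)
    cv2.imwrite(f"pics/p_{c}.png",cv2.resize(ims[c][x[1]-35:x[1]+35,x[0]-35:x[0]+35,::-1],(400,400),interpolation=cv2.INTER_CUBIC))
cv2.imwrite("pics/p.png",cv2.hconcat([cv2.imread("pics/p_top.png"),cv2.imread("pics/p_scene.png")]))
E
```

```text
Traceback (most recent call last):
  File "h.py", line 21, in fithead
    best=min((minimize(f,[x0[0],x0[1],t],method="Nelder-Mead",options=dict(initial_simplex=[[x0[0],x0[1],t],[x0[0]+6,x0[1],t],[x0[0],x0[1]+6,t],[x0[0],x0[1],t+.3]])) for t in x0[2]),key=lambda r:r.fun)
  File "h.py", line 21, in <genexpr>
    best=min((minimize(f,[x0[0],x0[1],t],method="Nelder-Mead",options=dict(initial_simplex=[[x0[0],x0[1],t],[x0[0]+6,x0[1],t],[x0[0],x0[1]+6,t],[x0[0],x0[1],t+.3]])) for t in x0[2]),key=lambda r:r.fun)
              ~~~~~~~~^^^^^^^^^^^^^^^^^^^^^^^^^^^^^^^^^^^^^^^^^^^^^^^^^^^^^^^^^^^^^^^^^^^^^^^^^^^^^^^^^^^^^^^^^^^^^^^^^^^^^^^^^^^^^^^^^^^^^^^^^^^^^^^^^^^^^^^^^^^^^^^
  File "h.py", line 20, in f
    def f(p): return sum(np.abs(boxmask(p[0],p[1],z,p[2],c)-ms[c]).sum() for c in cams)
                     ~~~^^^^^^^^^^^^^^^^^^^^^^^^^^^^^^^^^^^^^^^^^^^^^^^^^^^^^^^^^^^^^^^
  File "h.py", line 20, in <genexpr>
    def f(p): return sum(np.abs(boxmask(p[0],p[1],z,p[2],c)-ms[c]).sum() for c in cams)
                                ~~~~~~~^^^^^^^^^^^^^^^^^^^^
  File "h.py", line 12, in boxmask
    for h in(-16,19): P.append(pix([x+c*a-s*b,y+s*a+c*b,z+h],cam))
                               ~~~^^^^^^^^^^^^^^^^^^^^^^^^^^^^^^^
  File "h.py", line 6, in pix
    c=viewer.camera_info(cam); p=np.array(c["camera_matrix"])@(np.array(c["R"])@np.array(X)+np.array(c["t"])); return p[:2]/p[2]
ValueError: time passes only in moves, steps and waits
```

```bash
sed -i 's/viewer.camera_info(/CI(/' h.py; sed -i '2a from functools import lru_cache\nCI=lru_cache(None)(lambda n: viewer.camera_info(n))' h.py
cat > a.py <<'E'
from h import *
np.set_printoptions(precision=2,suppress=True)
ims={c:cv2.imread(f"pics/{c}0.png")[:,:,::-1] for c in("top","scene")}
ts=np.arange(0,3.1,.6)
for cams in (("top",),("scene",),("top","scene")):
    for th in(60,75): print(cams,th,*fithead(ims,[467,133.5,ts],84,cams,th))
for c in ims:
    u,v=map(int,pix([487,-190,40],c)); g=cv2.cvtColor(np.ascontiguousarray(ims[c]),cv2.COLOR_RGB2GRAY)
    m=np.zeros_like(g); m[v-22:v+22,u-26:u+26]=(g>185)[v-22:v+22,u-26:u+26]
    n,l,st,_=cv2.connectedComponentsWithStats(m); k=1+st[1:,4].argmax()
    cn=cv2.findContours((l==k).astype(np.uint8),cv2.RETR_EXTERNAL,cv2.CHAIN_APPROX_NONE)[0][0]
    W=np.array([onplane(p[0],40,c)[:2] for p in cv2.convexHull(cn)]).astype(np.float32)
    e=cv2.fitEllipse(W); print(c,"plate",e,st[k])
    x=pix([487,-190,40],c).astype(int)
    cv2.imwrite(f"pics/p_{c}.png",cv2.resize(ims[c][x[1]-35:x[1]+35,x[0]-35:x[0]+35,::-1],(400,400),interpolation=cv2.INTER_CUBIC))
cv2.imwrite("pics/p.png",cv2.hconcat([cv2.imread("pics/p_top.png"),cv2.imread("pics/p_scene.png")]))
E
python3 a.py
```

```text
('top',) 60 [476.3  119.47   3.62] 266.07450980392156 [np.float64(36.0)]
('top',) 75 [466.81 133.26  -0.35] 99.64313725490196 [np.float64(245.0)]
('scene',) 60 [470.66 140.67   0.99] 239.97254901960787 [np.float64(33.0)]
('scene',) 75 [469.51 132.74  -0.55] 112.28235294117647 [np.float64(352.0)]
('top', 'scene') 60 [449.53 143.36   4.15] 535.8549019607843 [np.float64(36.0), np.float64(33.0)]
('top', 'scene') 75 [467.57 133.44   2.75] 223.3529411764706 [np.float64(245.0), np.float64(352.0)]
top plate ((485.9134216308594, -191.96534729003906), (64.89183044433594, 65.91847229003906), 85.3708724975586) [404 217  31  31 668]
scene plate ((487.2608337402344, -193.6773223876953), (66.97895050048828, 68.15989685058594), 164.4612579345703) [380 287  36  27 704]
```

View pics/p.png

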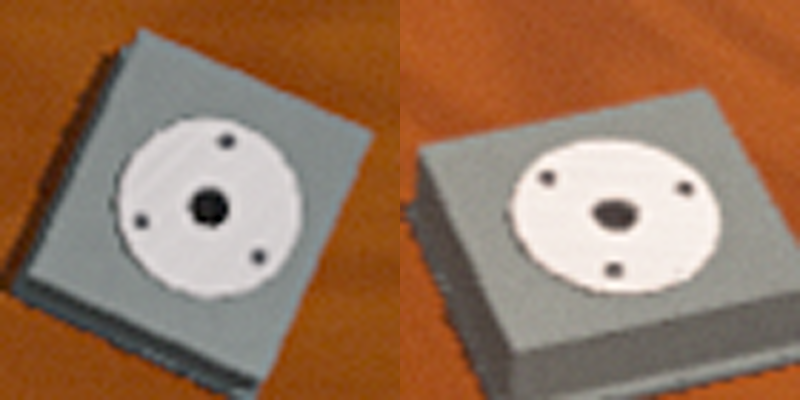

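The plate is clear of clutter. Its centre comes out at about (486.5,−192.8), and the two cameras agree to 2 mm. The head's mask threshold is too strict, so I'll refine it.

```bash
python3 - <<'E'
from h import *
np.set_printoptions(precision=2,suppress=True)
ims={c:cv2.imread(f"pics/{c}0.png")[:,:,::-1] for c in("top","scene")}
for c in ims: 
    u,v=pix([467,133.5,95],c).astype(int); print(ims[c][v,u-6:u+7].tolist())
for cams in (("top",),("scene",),("top","scene")):
    for th in(85,95,105): print(cams,th,*fithead(ims,[467,133.5,[-.35,-.6]],84,cams,th))
E
```

```text
[[210, 171, 108], [162, 127, 75], [112, 83, 49], [69, 51, 38], [63, 41, 36], [66, 47, 39], [70, 48, 39], [71, 53, 41], [74, 55, 47], [74, 55, 44], [76, 53, 48], [65, 43, 26], [68, 45, 25]]
[[68, 49, 42], [64, 47, 41], [67, 49, 44], [64, 50, 38], [61, 46, 41], [67, 47, 42], [69, 50, 46], [67, 45, 39], [70, 53, 43], [71, 52, 45], [66, 48, 42], [72, 52, 46], [72, 52, 45]]
('top',) 85 [467.91 133.26  -0.36] 71.95294117647057 [np.float64(285.0)]
('top',) 95 [467.53 133.04  -0.36] 68.32156862745099 [np.float64(298.0)]
('top',) 105 [467.07 132.8   -0.4 ] 72.25098039215686 [np.float64(318.0)]
('scene',) 85 [469.13 133.18  -0.55] 96.72549019607843 [np.float64(368.0)]
('scene',) 95 [469.12 132.37  -0.55] 84.66666666666666 [np.float64(382.0)]
('scene',) 105 [469.23 131.85  -0.48] 76.77254901960785 [np.float64(397.0)]
('top', 'scene') 85 [467.67 132.93  -0.4 ] 177.49019607843138 [np.float64(285.0), np.float64(368.0)]
('top', 'scene') 95 [467.59 132.75  -0.41] 164.30196078431374 [np.float64(298.0), np.float64(382.0)]
('top', 'scene') 105 [468.68 132.55  -0.4 ] 159.4823529411765 [np.float64(318.0), np.float64(397.0)]
```

```bash
python3 - <<'E'
from h import *
r=rv(YAW+np.pi)
robot.movep([468,132.8,170],r); print(st())
robot.servo_line([468,132.8,66],feed=80); print(st())
grip(0.0,40); print(st())
robot.hold(.2)
robot.servo_line([468,132.8,72],feed=30); print(st())
robot.servo_line([468,132.8,180],feed=100); robot.hold(.3); print(st())
E
```

```text
(np.float64(2.81), array([468.09, 133.96, 170.08]), array([ 0.22, -0.99,  0.5 ]), array([ 0.03, -0.02, -0.06]), 92.3, 0.0)
(np.float64(4.26), array([468.38, 132.96,  66.45]), array([ 0.17, -0.92,  0.6 ]), array([ 0.  , -0.01,  0.  ]), 92.1, 0.0)
(np.float64(5.39), array([467.89, 132.8 ,  65.9 ]), array([-0.85, -0.34, -1.28]), array([ 0.05, -0.03, -0.03]), 15.8, 40.0)
(np.float64(5.94), array([468.22, 132.84,  72.3 ]), array([-0.17,  0.21, -0.84]), array([-0.03,  0.03, -0.01]), 15.9, 40.0)
(np.float64(7.48), array([467.84, 132.72, 179.67]), array([-0.92,  0.24, -1.26]), array([-0.04, -0.03, -0.05]), 15.8, 40.0)
```

```bash
python3 - <<'E'
from h import *
r=rv(YAW+np.pi)
robot.movep([486.5,-192.8,180],r); robot.servo_line([486.5,-192.8,110],feed=80); robot.hold(.5); print(st())
p=robot.observe()["tcp_pos"]
L=[]
for c in("scene","top"):
    im=viewer.read_camera(c)[:,:,::-1]; cv2.imwrite(f"pics/{c}1.png",im)
    for n in("post_foot","post_head"):
        for d in viewer.pinpoint(n,c)[:2]: print(c,n,round(d["confidence"],2),world(d["at"],c).round(1))
    print(c,"pred foot px",pix([p[0],p[1],p[2]-60],c),"plate px",pix([486.5,-192.8,40],c))
    u,v=pix([486,-192,60],c).astype(int); L.append(cv2.resize(im[v-35:v+35,u-35:u+35],(400,400),interpolation=cv2.INTER_CUBIC)); print(u-35,v-35)
cv2.imwrite("pics/f.png",cv2.hconcat(L))
E
```

```text
(np.float64(10.23), array([ 486.56, -192.78,  110.09]), array([-0.68,  0.36, -0.43]), array([-0.04, -0.02,  0.04]), 16.0, 40.0)
scene post_foot 0.95 [ 489.4 -193.5   48.7]
scene post_foot 0.59 [344.7  95.1  -0.6]
scene post_head 0.68 [348.8  96.4  77.9]
scene post_head 0.61 [ 486.6 -193.3  127.2]
scene pred foot px [397.10530786 296.09062793] plate px [396.66409128 299.89677699]
362 257
top post_head 0.72 [347.7  92.8  81.9]
top pred foot px [420.56521307 230.37788951] plate px [419.66901518 231.47988323]
386 194
```

View pics/f.png

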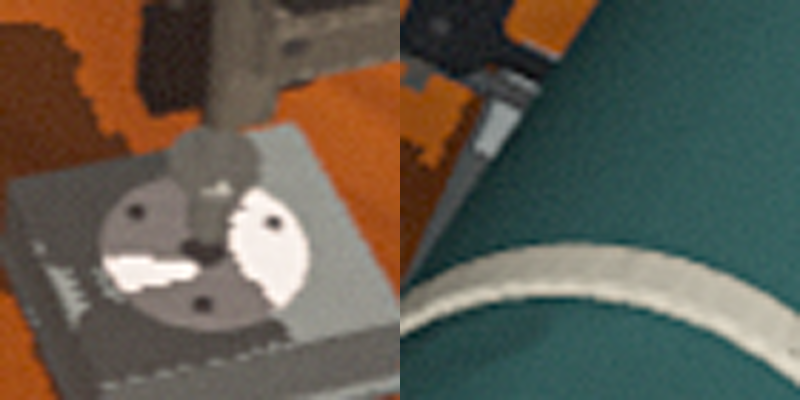

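The arm hides the top view. In the scene crop, the foot tip at about (398,299) and the hole at about (398,301) line up to about 1 mm, and both are shifted the same small way from prediction. Now I'll touch down lightly.

```bash
cat >> h.py <<'E'
def F(n=4):
    a=[]
    for _ in range(n): robot.hold(.03); a.append(robot.observe()["contact_force"])
    return np.mean(a,0)
def down(x,y,z0,z1,base,step=.5,lim=3,feed=15):
    "lower in steps till the upward push passes lim; returns commanded z, force"
    z=z0
    while z>z1:
        z=max(z-step,z1); robot.servo_line([x,y,z],feed=feed); f=F()-base
        if f[2]>lim: break
    return z,f
E
python3 - <<'E'
from h import *
x,y=486.5,-192.8
robot.servo_line([x,y,103],feed=40); robot.hold(.3); b=F(8); np.save("b.npy",b); print(b,st())
z,f=down(x,y,103,94,b); print(z,f,st())
E
```

```text
[-0.05321267 -0.05099107 -1.29547858] (np.float64(11.42), array([ 486.5 , -192.8 ,  103.03]), array([ 0.76, -0.22, -1.74]), array([ 0.01,  0.01, -0.03]), 16.0, 40.0)
94.0 [2.45367312 3.30056983 1.88203053] (np.float64(18.32), array([ 486.54, -192.74,   94.  ]), array([1.98, 3.18, 0.07]), array([ 1.  , -0.61, -0.01]), 16.1, 40.0)
```

The foot went in on the first touch: it is 6 mm deep with about 4 N of side load. I'll press on gently, relieving the side force as it goes, until the collar seats.

```bash
python3 - <<'E'
from h import *
b=np.load("b.npy"); x,y,z=486.5,-192.8,94.
while z>71:
    f=F(3)-b
    if f[2]>15 or np.hypot(*f[:2])>15: break
    x+=np.clip(.08*f[0],-.3,.3); y+=np.clip(.08*f[1],-.3,.3); z-=1. if z>77 else .4
    robot.servo_line([x,y,z],feed=15)
    print(round(x,2),round(y,2),round(z,1),f.round(1))
print((F()-b).round(2),st())
E
```

```text
486.71 -192.5 93.0 [2.6 3.8 1.5]
486.9 -192.27 92.0 [2.4 2.9 1.1]
487.05 -192.12 91.0 [ 1.8  1.8 -0.4]
487.12 -192.07 90.0 [ 0.9  0.7 -0.8]
487.13 -192.08 89.0 [ 0.1 -0.2 -0.2]
487.08 -192.13 88.0 [-0.6 -0.7  0.1]
487.07 -192.13 87.0 [-0.1  0.1 -0.4]
487.09 -192.12 86.0 [ 0.2  0.1 -0.6]
487.14 -192.12 85.0 [ 0.6 -0.  -0.1]
487.04 -192.07 84.0 [-1.2  0.7  3.8]
487.01 -192.0 83.0 [-0.4  0.8  5.8]
487.0 -192.01 82.0 [-0.1 -0.1  5.2]
486.98 -192.04 81.0 [-0.2 -0.4  4.3]
487.02 -192.11 80.0 [ 0.5 -0.8  3.7]
487.02 -192.13 79.0 [-0.  -0.3  4.3]
487.05 -192.14 78.0 [ 0.4 -0.2  4. ]
487.05 -192.17 77.0 [ 0.  -0.4  4.5]
487.08 -192.18 76.6 [ 0.4 -0.1  4.1]
487.12 -192.15 76.2 [0.5 0.4 5.2]
487.14 -192.15 75.8 [ 0.2 -0.   5.3]
487.11 -192.13 75.4 [-0.3  0.3  5.5]
487.13 -192.11 75.0 [0.2 0.2 4.6]
487.14 -192.12 74.6 [ 0.1 -0.1  5.1]
487.11 -192.09 74.2 [-0.3  0.4  5.1]
487.1 -192.08 73.8 [-0.2  0.1  4.9]
487.09 -192.04 73.4 [-0.   0.5  6.4]
487.02 -191.98 73.0 [-0.9  0.8  9.2]
486.84 -191.93 72.6 [-2.3  0.6 13. ]
[-2.62  0.61 16.24] (np.float64(28.36), array([ 487.26, -192.21,   73.79]), array([-3.31,  0.92, 14.97]), array([ 0.22,  0.77, -0.02]), 15.8, 40.0)
```

The push rose from 5 N to 16 N with the TCP stalled at 73.8 mm, so the collar is on the plate. I'll relax the load, release and check.

```bash
python3 - <<'E'
from h import *
robot.servo_line([487.1,-192.08,73.5],feed=15); robot.hold(.3); print((F()-np.load("b.npy")).round(2),st())
grip(1.0); robot.hold(.3); print(st())
robot.servo_line([487.1,-192.08,200],feed=100); robot.movep([450,60,260],rv(YAW+np.pi)); robot.hold(.5); print(st())
L=[]
for c in("scene","top"):
    im=viewer.read_camera(c)[:,:,::-1]
    for n in("post_head","post_foot","round_case","stapler","otoscope"):
        for d in viewer.pinpoint(n,c)[:2]: print(c,n,round(d["confidence"],2),world(d["at"],c).round(1))
    u,v=pix([487,-192,60],c).astype(int); L.append(cv2.resize(im[v-35:v+35,u-35:u+35],(400,400),interpolation=cv2.INTER_CUBIC))
cv2.imwrite("pics/g.png",cv2.hconcat(L))
E
```

```text
[-1.57  0.76  9.39] (np.float64(29.04), array([ 487.14, -192.14,   73.84]), array([-2.04,  0.77,  7.79]), array([ 0.04,  0.35, -0.02]), 15.8, 40.0)
(np.float64(30.52), array([ 487.14, -192.08,   73.53]), array([ 1.24, -0.94, -0.42]), array([ 0.03, -0.01, -0.02]), 91.9, 0.0)
(np.float64(33.47), array([450.05,  59.78, 259.93]), array([-0.73, -0.05, -0.73]), array([ 0.01, -0.01,  0.01]), 92.1, 0.0)
scene post_head 0.87 [345.9  96.6  78. ]
scene post_head 0.74 [ 488.  -196.2   93. ]
scene post_foot 0.73 [483.8  12.5  -0. ]
scene post_foot 0.65 [346.5  97.6   1. ]
scene stapler 0.67 [475.9 356.4  -1.6]
scene otoscope 0.98 [ 425.2 -356.3   -3.3]
scene otoscope 0.32 [472.8 352.3   3.3]
top post_head 0.56 [ 484.5 -191.5   87.4]
top post_foot 0.74 [ 484.9 -192.6   14. ]
top round_case 0.47 [475.1 360.1   6.3]
top stapler 0.62 [475.5 358.3   2.5]
top otoscope 0.67 [ 419.5 -361.3    3.6]
```

View pics/g.png

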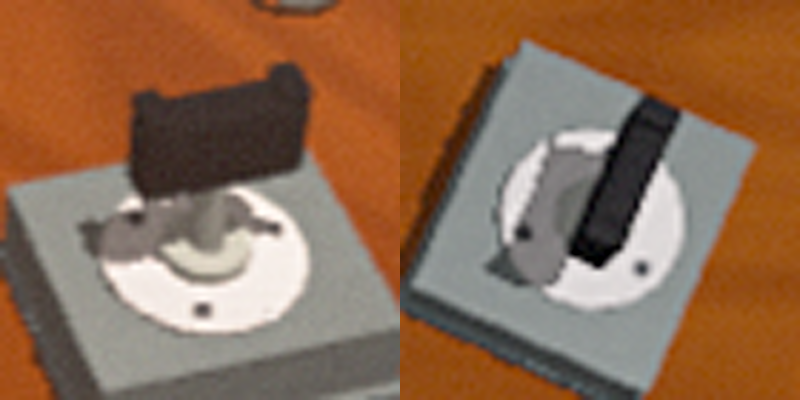

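The post stands upright on the plate centre with its collar flat: head at about z 92, foot at about z 14.

```bash
python3 -c "
from h import *
print(robot.job_done(),st())"
```

```text
the job is handed in; nothing more can be done
the job is handed in; nothing more can be done
```

The post is in the base's hole, pressed down under about 16 N until its collar sat on the plate, then released upright; I handed the job in after about 34 s, and no verdict was shown.

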